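# Shift the dough kneader into third

### The job

Put the bench dough kneader into third gear: push the red-knobbed lever to the crossbar of its H-shaped gate, across to the other side, then forward to the end of the slot marked with three green dots, without dipping into the fourth. Push it gently with the outside of the fingers, nothing else of the arm: do not pinch it, and leave all the loose kitchen things where they are. Leave the lever there and take the hand away.

Things in the scene. Friction and masses are not known exactly. Their poses are not given: they have to be found in the camera images.
- mixer: White bench dough kneader, fixed: 250 mm deep (its x), 530 mm wide (its y), deck 84 mm high. Origin: on the worktop straight below the middle of the lever's gate. Its +x is 'forward' (roughly away from the robot), its +y is left, its z up.
- gate (a point): Middle of the top of the aluminium gate plate (90 x 100 mm), 97 mm above the worktop. Its H-shaped cut: two slots along x, 22 mm left and right of the middle, 60 mm long, 16 mm wide, joined at mid-length by a 16 mm wide crossbar. Dots number the slot ends: 1 left forward, 2 left back, 3 right forward (three green dots), 4 right back (others black).
- bowl (a point): Centre of the mouth of the kneader's fixed steel bowl, 300 mm left of the gate: 98 mm radius, rim 200 mm above the worktop; the dough-hook knob in its middle reaches 239 mm.
- knob (a point): Centre of the lever's red ball knob, 36 mm across, on a 10 mm steel stick. The stick pivots 32 mm above the worktop straight below the gate's middle; with s = gear_side, f = gear_fore the knob's centre is 150 mm x (sin f, -sin s cos f, cos s cos f) from the pivot in the mixer's frame (182 mm above the worktop upright, 164 mm in a slot end).
- gear_side (a joint): Sideways lean of the lever, rad: 0 upright, + to the right (the mixer's -y). Limits +-0.36. About -0.35 in the left-hand slots (where it starts), +0.35 in the right-hand ones. The gate lets it change only near gear_fore = 0. The lever stays where it is left; it takes about 2.7 N at the knob to move it.
- gear_fore (a joint): Forward lean of the lever, rad: 0 in the crossbar, + forward (the mixer's +x), limits +-0.36 at the slot ends. In the crossbar it has about +-0.05 play. Starts anywhere along the left-hand slots. Same stiffness as gear_side.
- timer: Loose yellow kitchen timer, 48 mm across, 28 mm high, standing on the kneader's deck forward and right of the gate; origin under its centre. Leave alone.
- scraper: Loose blue dough scraper, 35 x 100 x 10 mm, lying on the kneader's deck behind and left of the gate; origin under its centre. Leave alone.
- mug: Loose blue mug, 80 mm across, 90 mm high; origin under its centre. Leave alone.
- spice: Loose amber spice jar with red cap, 48 mm across, 100 mm high; origin under its centre. Leave alone.
- oil: Loose green oil bottle, 60 mm across, 200 mm high; origin under its centre. Leave alone.
- spoon: Loose wooden spoon, 220 mm long, lying on the worktop; origin under its middle. Leave alone.
- tin: Loose food tin with green band, 74 mm across, 100 mm high; origin under its centre. Leave alone.

How it is judged:
By the outcome, as a careful person would: the job done as asked, in the order asked, and still so for the second after the job is handed in, with the robot touching nothing.
It also fails if it takes over 58 s, if anything falls off the work surface, if the arm or the gripper's body presses on something with over 40 N, if the wrist force passes 120 N, or if a joint passes its speed limit or range.

### The arm

A 6-joint arm with a two-finger parallel gripper is mounted at the origin on the work surface. World frame = base frame: x ahead of the robot, y to its left, z up, the work surface at z = 0. Lengths are in m, angles in rad, forces in N, time in s.
With the tool pointing down it reaches from about 0.3 to 0.775 m from the base axis. Payload 14.6 kg.
Tool frame: the origin (TCP) lies on the centre line of the jaws, within the pads' length; the fingertips stand 19 mm ahead of it and the grasp point (between the pads) is the TCP; y points along the fingers, x is the direction in which the jaws open and shut, and the axes are right-handed (so a half turn about y gives the same grasp; the last joint's range is limited). The gripper opens to 94 mm and grips with 3 to 60 N. Pads are 16 mm wide; open, the fingers measure 119 mm over their backs; the gripper's body (75 mm by 177 mm) begins 78 mm behind the grasp point.
Start: joints at [1.041, 0.3, 1.521, -0, 1.321, -0.067], TCP at [0.246, 0.492, 0.195] pointing down, gripper open.
Joint ranges: [-3.03, 3.03], [-0.79, 2.21], [0.23, 2.52], [-1.04, 4.18], [0, 3.07], [-2.55, 2.55]. Speed limits (rad/s): [2.22, 2.22, 2.57, 3.14, 3.14, 3.14].

### API

Orientations are given as [roll, pitch, yaw] about the fixed x, y, z axes, in that order (R = Rz(yaw) Ry(pitch) Rx(roll)).
In Python, from station import ctrl, optics gives the robot as it stands.
- The arm moves only by the tool jog_arm, never from a script. Its argument "targets" is a list of rows, each a list of 3 entries, a list of its own where there are three numbers: the finger opening in cm, from 0 to 9.4, then the shift along the tool's x, y, z in cm, then the turn about the tool's y in rad. A call has 1 to 10 rows; each row is the pose to reach, as a shift and turn from the pose commanded when the call began, along the tool's axes at that moment; what a row does not reach only later rows make up. A row lasts 1/10 s, in which the tool goes at most 50 mm and 8.59 degrees, less where a joint would pass 70% of its speed; a pose out of reach is approached as far as the arm can. A call with a gripper value outside its range is refused whole. The fingers move at their own pace and stop on an object; "grip_force" is the grip in N (left out, the last holds). Time passes only in rows, so rows that repeat a pose let the fingers close. It gives the time, the measured TCP pose, the force and the opening at its end, in the units of the state.
- ctrl.get_obs(): the state, without advancing time (a new reading comes with each control period).
- optics.camera(name): name is "side" or "top"; returns a dict with "img" (384x512x3 uint8, red, green, blue), "range_z" (384x512 float32, m along the optical axis (not along the pixel's ray), 0 where there is no reading), "camera_matrix" (3x3 intrinsics, pixels), "k1" (the pictures are not rectified: a ray, as slopes to the right and down, at radius r is drawn at 1 + k1 r^2 times it, then the intrinsics apply), "world_to_cam" (4x4, takes a point from world to camera coordinates). Camera axes: x right, y up, looking along -z (the intrinsics and any distortion apply to the point x, -y, -z); pixel columns grow to the right and rows downward; lengths in m; the calibration is good to about 2 mm. A picture is of the moment at which its call begins.
- ctrl.hand_in(): hands the job in, once; it reports no verdict.
The state is a dict: "time_s": time; "qpos": joint angles; "joint_vel": joint speeds; "tau": joint torques, N m; "ee_pos": TCP position; "eef_rot": TCP orientation; "force": force on the tool from outside, world axes, zero at the start; "moment": the same for the moment, N m; "grip_width": finger opening in m.
Only numpy, scipy, OpenCV 4.12 (cv2) and the standard library are available. Lean on these libraries where they do the work, as an engineer would, in place of code of your own. Each camera call takes 0.05 s, during which the arm holds its last target. There are 200 camera calls.

## Working session

There is one attempt and no reset: what is moved stays moved. The work goes in short steps, Python scripts to look and compute and a tool call to move; the robot and the scene stay as the last step left them, time stands still between calls to the robot, and variables do not carry over. Pictures are saved under pics/ and viewed, about 8 in all and at most 12, crops included, and the job is handed in when it is done.

Besides the shell and the picture viewer there is one more tool, called after "Call:" by a JSON object that holds its "api" and its "payload". jog_arm: Moves the arm, as the interface text tells. Its arguments: {"type":"object","properties":{"targets":{"type":"array","items":{"type":"array"}},"grip_force":{"type":"number"}},"required":["targets"]}

```bash
mkdir -p pics; cat > h.py <<'E'
import numpy as np, cv2
from station import ctrl, optics
def grab(n,f):
    c=optics.camera(n); np.savez(f'/tmp/{f}.npz',**c); cv2.imwrite(f'pics/{f}.png',c['img'][...,::-1]); return c
def load(f): return dict(np.load(f'/tmp/{f}.npz'))
def cloud(c):
    h,w=c['range_z'].shape; K=c['camera_matrix']; k=float(c['k1'])
    u,v=np.meshgrid(np.arange(w),np.arange(h))
    p=np.stack([u,v],-1).reshape(-1,1,2).astype(float)
    q=cv2.undistortPoints(p,K,np.array([k,0,0,0.])).reshape(h,w,2)
    z=c['range_z']; P=np.stack([q[...,0]*z,-q[...,1]*z,-z,np.ones_like(z)],-1)
    W=P@np.linalg.inv(c['world_to_cam']).T
    W=W[...,:3]; W[z==0]=np.nan; return W
def proj(c,X):
    p=c['world_to_cam']@np.r_[X,1]; a=np.array([p[0],-p[1]])/-p[2]; a*=1+float(c['k1'])*(a@a)
    return c['camera_matrix'][:2,:2]@a+c['camera_matrix'][:2,2]
E
python3 - <<'E'
from h import *
t=grab('top','t0'); s=grab('side','s0')
o=np.hstack([t['img'],s['img']])[...,::-1]
for n,c in(('t',t),('s',s)):
    W=cloud(c); hsv=cv2.cvtColor(c['img'],cv2.COLOR_RGB2HSV); 
    m=((hsv[...,0]<8)|(hsv[...,0]>172))&(hsv[...,1]>150)&(hsv[...,2]>80)
    k,l,st,ce=cv2.connectedComponentsWithStats(m.astype(np.uint8))
    for i in range(1,k):
        if st[i,4]>20: print(n,ce[i].round(),st[i],np.nanmedian(W[l==i],0).round(3),np.nanmax(W[l==i][:,2]).round(3))
    print(np.linalg.inv(c['world_to_cam'])[:3].round(3))
s=ctrl.get_obs();print(s['time_s'],s['ee_pos'],s['eef_rot'],s['force'])
E
```

```text
t [376. 161.] [370 155  12  12  99] [ 0.655 -0.455  0.1  ] 0.108
t [276. 172.] [272 168   8   9  59] [ 0.589 -0.065  0.187] 0.194
[[-0.003  0.989 -0.145  0.295]
 [-1.    -0.003 -0.003  0.008]
 [-0.003  0.145  0.989  1.458]]
s [284. 201.] [279 196  10  11  95] [ 0.589 -0.076  0.184] 0.193
s [326. 331.] [318 323  16  18 224] [ 0.652 -0.462  0.1  ] 0.105
[[ 0.997  0.062 -0.046  0.443]
 [-0.077  0.714 -0.695 -0.863]
 [-0.01   0.697  0.717  1.05 ]]
0.1 [0.24542617 0.49191641 0.19443101] [-1.57072926e+00  1.07482759e-03  1.10799352e+00] [ 0.68368177 -0.41497091  0.16662894]
```

View pics/t0.png

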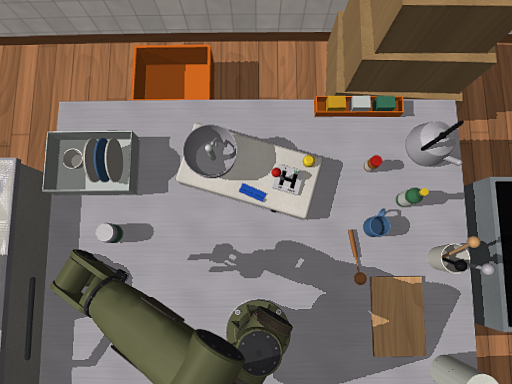

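View pics/s0.png

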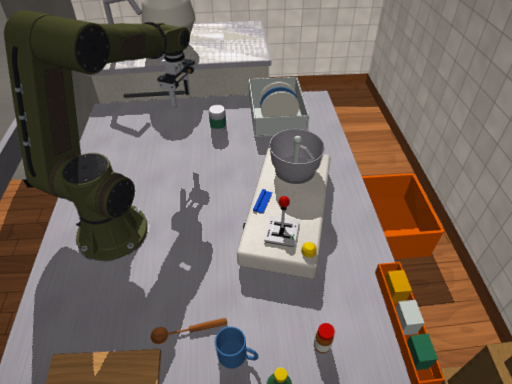

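The top view shows the gate at about (287,179), the knob at (276,172) and the bowl at (210,152). In the side view the knob is at (284,201). I'll fit the mixer pose next.

```bash
python3 - <<'E'
from h import *
c=load('t0');W=cloud(c)
# bowl rim: points z .19-.21 near bowl
m=(abs(W[...,2]-.198)<.008)&(W[...,0]>.5)&(W[...,0]<.8)&(W[...,1]>.05)&(W[...,1]<.4)
p=W[m][:,:2].astype(np.float32)
(cx,cy),r=cv2.minEnclosingCircle(p);A=np.c_[2*p,np.ones(len(p))];s=np.linalg.lstsq(A,(p**2).sum(1),rcond=None)[0]
print('rim',len(p),cx,cy,r,s[:2],np.sqrt(s[2]+s[:2]@s[:2]))
m=(abs(W[...,2]-.084)<.006)&(W[...,0]>.4)&(W[...,0]<.85)&(W[...,1]>-.25)&(W[...,1]<.45)
print('deck',m.sum(),cv2.minAreaRect((W[m][:,:2]*1000).astype(np.float32)))
m=(abs(W[...,2]-.097)<.005)&(W[...,0]>.48)&(W[...,0]<.65)&(W[...,1]>-.18)&(W[...,1]<.0)
R=c['img'].astype(int);m&=(abs(R[...,0]-R[...,2])<40)
m=cv2.morphologyEx(m.astype(np.uint8),cv2.MORPH_OPEN,np.ones((2,2)))>0
print('plate',m.sum(),W[m].mean(0),cv2.minAreaRect((W[m][:,:2]*1000).astype(np.float32)))
a=c['img'][110:225,170:330,::-1];b=load('s0')['img'][160:275,230:340,::-1]
cv2.imwrite('pics/z0.png',np.hstack([cv2.resize(x,None,fx=f,fy=f,interpolation=cv2.INTER_CUBIC) for x,f in((a[35:95,85:150],6),(b[20:100,10:100],4.5))]) )
E
```

```text
rim 229 0.6701304912567139 0.1726030856370926 0.09768233448266983 [0.66871079 0.17310747] 0.09080998556028225
deck 5100 ((628.271484375, 33.23561096191406), (525.6551513671875, 247.94259643554688), 73.22595977783203)
plate 374 [nan nan nan] ((581.6668701171875, -119.49250793457031), (100.00592803955078, 94.34709930419922), 73.05792236328125)
```

View pics/z0.png

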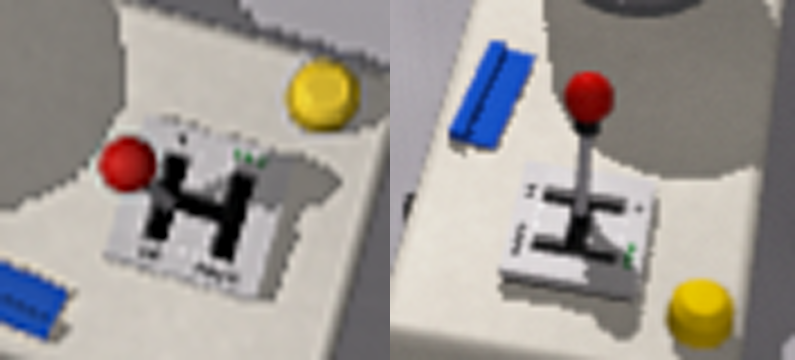

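The crop shows the knob leaning left. Green dots are at the right-forward slot end, and the timer and scraper are clear of the gate. Next I'll fit the lever angles and work out the tool's offsets in the mixer frame.

```bash
cat >> h.py <<'E'
G=np.array([.5822,-.1172]); YAW=-.295
ex=np.array([np.cos(YAW),np.sin(YAW)]); ey=np.array([-np.sin(YAW),np.cos(YAW)])
def knob(s,f):
    l=.15*np.array([np.sin(f),-np.sin(s)*np.cos(f),np.cos(s)*np.cos(f)])
    return np.r_[G+l[0]*ex+l[1]*ey,.032+l[2]]
def blob(c):
    hsv=cv2.cvtColor(c['img'],cv2.COLOR_RGB2HSV)
    m=((hsv[...,0]<8)|(hsv[...,0]>172))&(hsv[...,1]>150)&(hsv[...,2]>80)
    k,l,st,ce=cv2.connectedComponentsWithStats(m.astype(np.uint8)); W=cloud(c)
    return [ce[i] for i in range(1,k) if st[i,4]>20 and np.linalg.norm(np.nanmedian(W[l==i],0)[:2]-G)<.12]
from scipy.optimize import least_squares
def fit(cs):
    obs=[(c,b[0]) for c in cs for b in [blob(c)] if b]
    r=least_squares(lambda q:np.concatenate([proj(c,knob(*q))-b for c,b in obs]),[0,0]); return r.x,r.fun
def tool(o=None):
    o=o or ctrl.get_obs(); d=o['ee_pos'][:2]-G
    return dict(t=round(o['time_s'],2),mx=(d@ex).round(4),my=(d@ey).round(4),z=o['ee_pos'][2].round(4),rot=o['eef_rot'].round(3),F=o['force'].round(1),w=o['grip_width'])
E
python3 - <<'E'
from h import *
cs=[load('t0'),load('s0')]
q,r=fit(cs);print(q,r,knob(*q)); print([fit([c])[0] for c in cs]); print(tool())
E
```

```text
[-0.35959955 -0.04261649] [ 0.07771805  0.40106298  0.33469541 -0.18408915] [ 0.59141826 -0.06488315  0.17227819]
[array([-0.36436228, -0.03333401]), array([-0.34945863, -0.04825166])]
{'t': 0.1, 'mx': np.float64(-0.4993), 'my': np.float64(0.4849), 'z': np.float64(0.1944), 'rot': array([-1.571e+00,  1.000e-03,  1.108e+00]), 'F': array([ 0.7, -0.4,  0.2]), 'w': 0.09404587512790161}
```

```bash
cat >> h.py <<'E'
from scipy.spatial.transform import Rotation as Ro
def shift(mx,my,z):
    o=ctrl.get_obs(); R=Ro.from_euler('xyz',o['eef_rot']).as_matrix()
    d=np.r_[G+mx*ex+my*ey,z]-o['ee_pos']; yaw=np.arctan2(R[1,0],R[0,0])
    return (R.T@d*100).round(1), 'turn',round(yaw-(YAW+np.pi/2),3)
E
python3 -c "
from h import *
print(shift(-.08,.052,.25))"
```

```text
(array([-35.7,  -5.5, -48.6]), 'turn', np.float64(-0.168))
```

Call:
{"api": "jog_arm", "payload": {"targets": [[0,[-3,-5.5,-4],0],[0,[-6,-5.5,-8],0],[0,[-9,-5.5,-12],-0.1],[0,[-12,-5.5,-16.5],-0.168],[0,[-15,-5.5,-20.5],-0.168],[0,[-18,-5.5,-24.5],-0.168],[0,[-21,-5.5,-28.5],-0.168],[0,[-24,-5.5,-32.5],-0.168],[0,[-27,-5.5,-36.5],-0.168],[0,[-30,-5.5,-41],-0.168]], "grip_force": 20}}

```text
time_s: 1.1
ee_pos: [0.4661, 0.0617, 0.25]
eef_rot: [-1.571, -0.0, 1.276]
force: [0.6, 0.9, 0.8]
grip_width: 0.0176
```

```bash
python3 -c "
from h import *
print(tool(),shift(-.08,.052,.25))"
```

```text
{'t': 1.1, 'mx': np.float64(-0.1631), 'my': np.float64(0.1374), 'z': np.float64(0.25), 'rot': array([-1.571, -0.   ,  1.276]), 'F': array([0.6, 0.9, 0.8]), 'w': 0.01756325991873327} (array([-8.5, -0. , -8.3]), 'turn', np.float64(0.0))
```

Call:
{"api": "jog_arm", "payload": {"targets": [[0,[-4,0,-4],0],[0,[-8.5,0,-8.3],0],[0,[-8.5,4,-8.3],0],[0,[-8.5,7,-8.3],0],[0,[-8.5,9.6,-8.3],0],[0,[-8.5,9.6,-8.3],0],[0,[-8.5,9.6,-8.3],0]]}}

```text
time_s: 1.8
ee_pos: [0.5206, -0.0417, 0.1546]
eef_rot: [-1.571, 0.0, 1.276]
force: [0.3, 0.7, 0.7]
grip_width: 0.0003
```

```bash
python3 - <<'E'
from h import *
print(tool())
c=grab('side','s1');t=grab('top','t1');print(fit([c]),fit([t]))
cv2.imwrite('pics/z1.png',cv2.resize(c['img'][130:280,200:360,::-1],None,fx=4,fy=4,interpolation=cv2.INTER_CUBIC))
E
```

```text
{'t': 1.8, 'mx': np.float64(-0.0809), 'my': np.float64(0.0544), 'z': np.float64(0.1546), 'rot': array([-1.571,  0.   ,  1.276]), 'F': array([0.3, 0.7, 0.7]), 'w': 0.0003433506762565827}Traceback (most recent call last):
  File "<stdin>", line 3, in <module>
  File "h.py", line 30, in fit
    r=least_squares(lambda q:np.concatenate([proj(c,knob(*q))-b for c,b in obs]),[0,0]); return r.x,r.fun
    return func(*args, **kwargs)
    vector_fun = VectorFunction(
        fun_wrapped,
    ...<6 lines>...
        workers=workers
    )
    self._update_fun()
    ~~~~~~~~~~~~~~~~^^
    self.f = self.fun_wrapped(xp_copy(self.x))
             ~~~~~~~~~~~~~~~~^^^^^^^^^^^^^^^^^
    return np.atleast_1d(self.fun(x))
                         ~~~~~~~~^^^
    return self.f(x, *self.args, **self.kwargs)
           ~~~~~~^^^^^^^^^^^^^^^^^^^^^^^^^^^^^^
  File "h.py", line 30, in <lambda>
    r=least_squares(lambda q:np.concatenate([proj(c,knob(*q))-b for c,b in obs]),[0,0]); return r.x,r.fun
                             ~~~~~~~~~~~~~~^^^^^^^^^^^^^^^^^^^^^^^^^^^^^^^^^^^^^
ValueError: need at least one array to concatenate
```

```bash
python3 - <<'E'
from h import *
f=lambda c:cv2.resize(c['img'][120:240,200:330,::-1],None,fx=3,fy=3,interpolation=cv2.INTER_CUBIC)
cv2.imwrite('pics/z1.png',np.hstack([f(load('s1')),f(load('t1'))]))
E
```

```text
(no output)
```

View pics/z1.png

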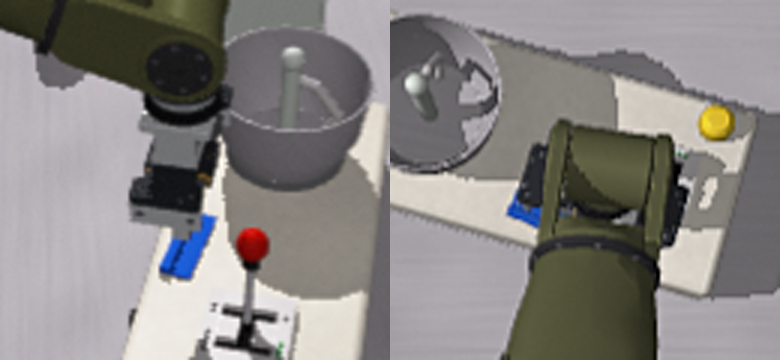

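The side crop shows the closed fingers left of and behind the knob, with the knob clear and visible. The top view is blocked by the arm, so I'll track with the side camera and the force reading. First a small forward nudge to centre the lever in the crossbar.

Call:
{"api": "jog_arm", "payload": {"targets": [[0,[-0.2,0,-2],0],[0,[-0.2,0,-3.5],0],[0,[-0.2,0,-4.3],0],[0,[-0.2,0,-4.7],0],[0,[-0.2,0,-5.0],0],[0,[-0.2,0,-5.2],0],[0,[-0.2,0,-5.2],0]]}}

```text
time_s: 2.6
ee_pos: [0.5695, -0.0586, 0.1542]
eef_rot: [-1.571, -0.0, 1.276]
force: [-1.6, 0.8, 2.4]
grip_width: 0.0004
```

```bash
python3 - <<'E'
from h import *
print(tool())
print(fit([load('s1')]),fit([grab('side','s2')]))
E
```

```text
{'t': 2.6, 'mx': np.float64(-0.0292), 'my': np.float64(0.0524), 'z': np.float64(0.1542), 'rot': array([-1.571, -0.   ,  1.276]), 'F': array([-1.6,  0.8,  2.4]), 'w': 0.0003951962669974345}
(array([-0.3472234 , -0.04735887]), array([-5.68434189e-14,  0.00000000e+00])) (array([-0.31213791, -0.01393517]), array([0., 0.]))
```

Call:
{"api": "jog_arm", "payload": {"targets": [[0,[0,0,2],0],[0,[0,0,3],0],[0,[2.5,0,3],0],[0,[4.8,0,3],0],[0,[4.8,0,3],0],[0,[4.8,0,0],0],[0,[4.8,0,-2.8],0],[0,[4.8,0,-2.8],0],[0,[4.0,0,-2.8],0],[0,[3.5,0,-2.8],0]]}}

```text
time_s: 3.65
ee_pos: [0.6057, -0.0342, 0.1539]
eef_rot: [-1.57, 0.0, 1.276]
force: [-0.6, 0.4, 0.1]
grip_width: 0.0009
```

```bash
python3 - <<'E'
from h import *
print(tool())
c=grab('side','s3');print(fit([c]))
cv2.imwrite('pics/z3.png',cv2.resize(c['img'][130:270,210:340,::-1],None,fx=4,fy=4,interpolation=cv2.INTER_CUBIC))
E
```

```text
{'t': 3.65, 'mx': np.float64(-0.0016), 'my': np.float64(0.0862), 'z': np.float64(0.1539), 'rot': array([-1.57 ,  0.   ,  1.276]), 'F': array([-0.6,  0.4,  0.1]), 'w': 0.0008689954725812372}
(array([-0.344046  , -0.03279827]), array([5.68434189e-14, 0.00000000e+00]))
```

View pics/z3.png

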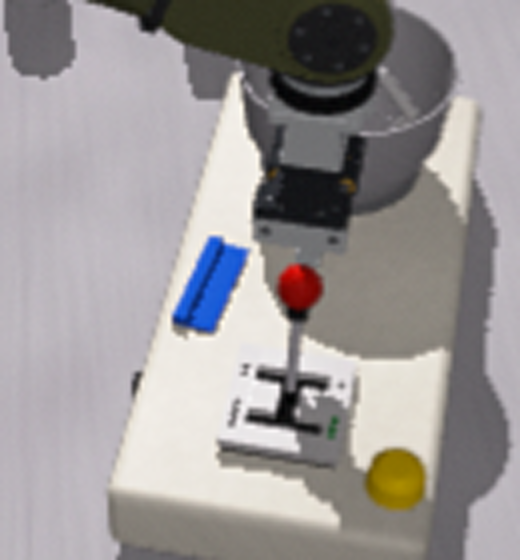

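The crop shows the fingers directly left of the knob and the lever near the crossbar (f≈-0.03). Now I'll push right.

Call:
{"api": "jog_arm", "payload": {"targets": [[0,[-0.7,0,0],0],[0,[-1.4,0,0],0],[0,[-2.1,0,0],0],[0,[-2.8,0,0],0],[0,[-3.5,0,0],0],[0,[-4.2,0,0],0],[0,[-4.9,0,0],0],[0,[-5.6,0,0],0]]}}

```text
time_s: 4.5
ee_pos: [0.5901, -0.0876, 0.1539]
eef_rot: [-1.571, 0.0, 1.276]
force: [1.5, 2.5, 2.1]
grip_width: 0.0006
```

```bash
python3 - <<'E'
from h import *
print(tool())
print(fit([grab('side','s4')]))
E
```

```text
{'t': 4.5, 'mx': np.float64(-0.001), 'my': np.float64(0.0306), 'z': np.float64(0.1539), 'rot': array([-1.571,  0.   ,  1.276]), 'F': array([1.5, 2.5, 2.1]), 'w': 0.0006278449948557215}
(array([-0.00483673, -0.02584495]), array([-5.68434189e-14, -2.84217094e-14]))
```

Call:
{"api": "jog_arm", "payload": {"targets": [[0,[-0.7,0,0],0],[0,[-1.4,0,0],0],[0,[-2.1,0,0],0],[0,[-2.8,0,0],0],[0,[-3.5,0,0],0],[0,[-4.1,0,0],0],[0,[-4.5,0,0],0],[0,[-4.8,0,0],0],[0,[-4.9,0,0],0]]}}

```text
time_s: 5.45
ee_pos: [0.576, -0.134, 0.1538]
eef_rot: [-1.57, -0.0, 1.276]
force: [1.0, 3.2, -2.1]
grip_width: 0.0004
```

```bash
python3 - <<'E'
from h import *
print(tool())
print(fit([grab('side','s5')]))
E
```

```text
{'t': 5.45, 'mx': np.float64(-0.0011), 'my': np.float64(-0.0179), 'z': np.float64(0.1538), 'rot': array([-1.57 , -0.   ,  1.276]), 'F': array([ 1. ,  3.2, -2.1]), 'w': 0.00040294255034464924}
(array([ 0.32201063, -0.02370144]), array([-2.84217094e-13,  2.84217094e-14]))
```

Call:
{"api": "jog_arm", "payload": {"targets": [[0,[-0.2,0,0],0],[0,[-0.35,0,0],0],[0,[-0.35,0,0],0],[0,[1.0,0,0],0],[0,[2.0,0,0],0],[0,[2.0,0,3],0],[0,[2.0,0,6],0],[0,[2.0,0,6],0],[0,[0,0,6],0],[0,[-3,0,6],0]]}}

```text
time_s: 6.5
ee_pos: [0.5108, -0.1445, 0.1545]
eef_rot: [-1.572, 0.0, 1.279]
force: [0.5, -0.7, 0.6]
grip_width: 0.0004
```

```bash
python3 - <<'E'
from h import *
print(tool())
c=grab('side','s6');print(fit([c]),fit([c])and knob(*fit([c])[0]),shift(-.045,-.0505,.154))
cv2.imwrite('pics/z6.png',cv2.resize(c['img'][130:270,210:340,::-1],None,fx=4,fy=4,interpolation=cv2.INTER_CUBIC))
E
```

```text
{'t': 6.5, 'mx': np.float64(-0.0604), 'my': np.float64(-0.0469), 'z': np.float64(0.1545), 'rot': array([-1.572,  0.   ,  1.279]), 'F': array([ 0.5, -0.7,  0.6]), 'w': 0.00036276863387186913}
(array([ 0.34331347, -0.02597857]), array([-5.68434189e-14,  1.70530257e-13])) [ 0.56379707 -0.16436111  0.17319901] (array([ 0. ,  0. , -1.5]), 'turn', np.float64(0.0))
```

View pics/z6.png

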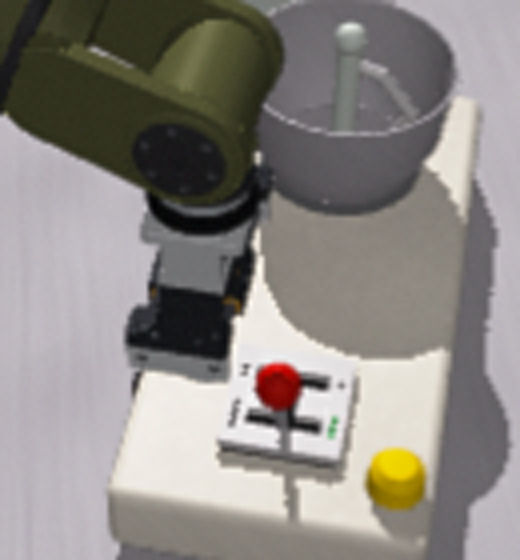

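The crop shows the lever in the right-hand slot at crossbar level, with the fingers behind it. Now I'll push forward.

Call:
{"api": "jog_arm", "payload": {"targets": [[0,[0,0,-2],0],[0,[0,0,-3],0],[0,[0,0,-3.7],0],[0,[0,0,-4.4],0],[0,[0,0,-5.1],0],[0,[0,0,-5.8],0],[0,[0,0,-6.5],0],[0,[0,0,-7.2],0],[0,[0,0,-7.8],0],[0,[0,0,-8.2],0]]}}

```text
time_s: 7.55
ee_pos: [0.5888, -0.1691, 0.1536]
eef_rot: [-1.57, 0.0, 1.276]
force: [-3.2, 2.7, -3.6]
grip_width: 0.0005
```

```bash
python3 - <<'E'
from h import *
print(tool())
print(fit([grab('side','s7')]))
E
```

```text
{'t': 7.55, 'mx': np.float64(0.0213), 'my': np.float64(-0.0477), 'z': np.float64(0.1536), 'rot': array([-1.57 ,  0.   ,  1.276]), 'F': array([-3.2,  2.7, -3.6]), 'w': 0.0005253410349256057}
(array([0.36934482, 0.33995411]), array([-1.13686838e-13,  8.52651283e-14]))
```

Call:
{"api": "jog_arm", "payload": {"targets": [[0,[0,0,-0.2],0],[0,[0,0,-0.35],0],[0,[0,0,-0.5],0],[0,[0,0,-0.5],0]]}}

```text
time_s: 8.0
ee_pos: [0.5933, -0.1705, 0.154]
eef_rot: [-1.571, 0.0, 1.276]
force: [-2.3, 0.9, -1.8]
grip_width: 0.0004
```

```bash
python3 - <<'E'
from h import *
print(tool())
print(fit([grab('side','s8')]))
E
```

```text
{'t': 8.0, 'mx': np.float64(0.0261), 'my': np.float64(-0.0477), 'z': np.float64(0.154), 'rot': array([-1.571,  0.   ,  1.276]), 'F': array([-2.3,  0.9, -1.8]), 'w': 0.00037711161062323325}
(array([0.37158346, 0.36828719]), array([-1.13686838e-13,  1.13686838e-13]))
```

Call:
{"api": "jog_arm", "payload": {"targets": [[0,[0,0,-0.1],0],[0,[0,0,-0.2],0],[0,[0,0,-0.2],0]]}}

```text
time_s: 8.35
ee_pos: [0.595, -0.1709, 0.1538]
eef_rot: [-1.57, -0.0, 1.276]
force: [-4.6, 2.6, -2.7]
grip_width: 0.0002
```

```bash
python3 - <<'E'
from h import *
print(tool())
print(fit([grab('side','s9')]))
E
```

```text
{'t': 8.35, 'mx': np.float64(0.0279), 'my': np.float64(-0.0477), 'z': np.float64(0.1538), 'rot': array([-1.57 , -0.   ,  1.276]), 'F': array([-4.6,  2.6, -2.7]), 'w': 0.0002426781139160753}
(array([0.37763288, 0.3745818 ]), array([ 2.84217094e-13, -2.84217094e-14]))
```

Call:
{"api": "jog_arm", "payload": {"targets": [[0,[0,0,2],0],[0,[0,0,5],0],[0,[0,-3,8],0],[0,[0,-8,8],0],[0,[0,-11,12],0],[0,[3,-12,16],0],[0,[7,-12,18],0],[0,[11,-12,19],0],[0,[15,-12,19],0],[0,[18,-12,19],0]]}}

```text
time_s: 9.4
ee_pos: [0.4663, 0.0585, 0.2751]
eef_rot: [-1.574, -0.001, 1.277]
force: [0.3, -0.1, 0.1]
grip_width: 0.0003
```

Call:
{"api": "jog_arm", "payload": {"targets": [[0,[4,0,0],0],[0,[8,0,0],0],[0,[12,0,0],0],[0,[16,0,0],0],[0,[16,0,0],0],[0,[16,0,0],0]]}}

```text
time_s: 10.0
ee_pos: [0.5124, 0.2099, 0.2741]
eef_rot: [-1.572, -0.0, 1.277]
force: [0.1, -0.4, -0.0]
grip_width: 0.0004
```

```bash
python3 - <<'E'
from h import *
print(tool())
a=grab('side','s10');b=grab('top','t10');print(fit([a]),fit([b]) if blob(b) else 0,fit([a,b]))
f=lambda c,r:cv2.resize(c['img'][r[0]:r[1],r[2]:r[3],::-1],(400,400),interpolation=cv2.INTER_CUBIC)
cv2.imwrite('pics/z10.png',np.hstack([f(a,(150,280,220,350)),f(b,(110,240,200,330))]))
E
```

```text
{'t': 10.0, 'mx': np.float64(-0.1619), 'my': np.float64(0.2927), 'z': np.float64(0.2741), 'rot': array([-1.572, -0.   ,  1.277]), 'F': array([ 0.1, -0.4, -0. ]), 'w': 0.0004258772929526385}
(array([0.3436156 , 0.35225122]), array([3.41060513e-13, 0.00000000e+00])) (array([0.32167395, 0.36158961]), array([-2.18847163e-11,  7.70228326e-12])) (array([0.33432152, 0.35713642]), array([ 0.29886528, -0.3487619 ,  0.40519998,  0.31875896]))
```

View pics/z10.png

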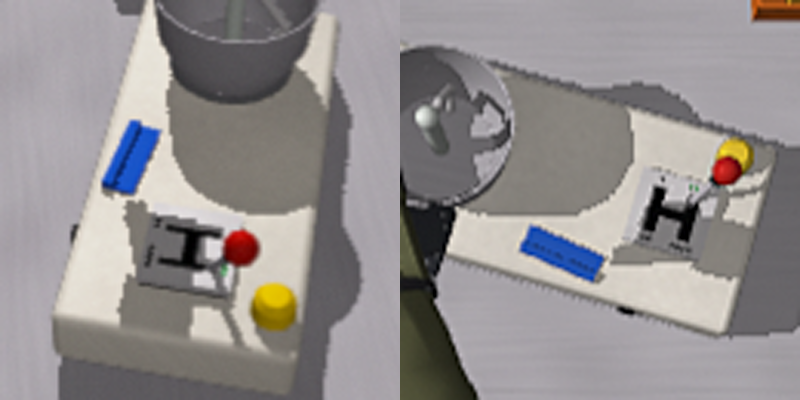

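The final view shows the lever in the three-dot slot at the forward end. The timer and scraper haven't moved and the hand is clear.

```bash
python3 -c "
from h import *
print(ctrl.hand_in())"
```

```text
the job is handed in; nothing more can be done
None
```

The kneader is in third gear. With the outside of the closed fingers I nudged the lever into the crossbar, pushed it across to the right, then pushed it forward to the end of the three-green-dot slot. I then took the hand away and handed in at about 10 s.

- **Lever position:** the last check with both cameras put it at side +0.33 rad and fore +0.357 rad (limit 0.36). The two cameras disagreed slightly on side lean, 0.34 against 0.32, which is within calibration error.
- **Fourth slot:** at every look during and after the crossing, the fore lean was about -0.03 rad, within the crossbar's play of ±0.05, so it showed no dip into the fourth slot.
- **Loose things:** the timer and scraper looked unmoved in the final picture. I did not re-check the other things by eye, but the arm's path stayed well away from all but the tin, which was near the start.
- **Forces:** the readings I saw stayed under about 6 N, and near zero with the hand withdrawn.

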